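# Tug the incubator cover, free its catch if caught, and hold the cover open

### The arm

A 6-joint arm with a two-finger parallel gripper is mounted at the origin on a cart in front of the work surface, level with it; the furniture and walls round the work are solid. World frame = base frame: x ahead of the robot, y to its left, z up, the work surface at z = 0. Lengths are in mm, angles in rad, forces in N, time in s.
With the tool pointing down it reaches from about 400 to 925 mm from the base axis. Payload 3.4 kg.
Tool frame: the origin (TCP) lies on the centre line of the jaws, within the pads' length; the fingertips stand 14 mm ahead of it and the grasp point (between the pads) lies 5 mm behind it; z points along the fingers, y is the line along which they close (so a half turn about z gives the same grasp; the last joint's range is limited). The gripper opens to 85 mm and grips with 20 to 120 N. Pads are 22 mm wide; open, the fingers measure 114 mm over their backs; the gripper's body (76 mm by 85 mm) begins 54 mm behind the grasp point. The pads swing forward as they close: fully open they stand 13 mm farther back than shut.
Start: joints at [1.234, 0.307, 1.506, -0, 1.328, -0.073], TCP at [149.4, 555.257, 245.305] pointing down, gripper open.
Joint ranges: [-3.12, 3.12], [-1.05, 2.28], [0.14, 2.33], [-1.42, 4.57], [0.1, 2.73], [-2.68, 2.68]. Speed limits (rad/s): [2.57, 2.57, 3.14, 3.14, 3.14, 3.14].

### API

Orientations are given as a 3x3 rotation matrix whose columns are the frame's x, y, z axes.
In Python, from bench import ctrl, snapshot, camera_params gives the robot as it stands.
- The arm moves only by the tool servo_tool, never from a script. Its argument "increments" is a list of rows, each a list of 5 numbers: the shift along the tool's x, y, z in mm, then the turn about the tool's z in degrees, then the closure in counts, from 0 (fully open) to 255 (shut). In form: [[dx, dy, dz, spin, hand], ...]. A call has 1 to 12 rows; each row shifts and turns the commanded pose from where the row before left it, along the tool's axes as they then stand; what a row does not reach is not made up. A row lasts 1/12 s, in which the tool goes at most 41.7 mm and 7.16 degrees, less where a joint would pass 70% of its speed; a pose out of reach is approached as far as the arm can. A call with a gripper value outside its range is refused whole. The fingers move at their own pace and stop on an object; the grip force is fixed at half the most. Time passes only in rows, so rows that do not move let the fingers close. It gives the time, the measured TCP pose, the force, the opening and the grip force at its end, in the units of the state.
- ctrl.get_state(): the state, without advancing time (a new reading comes with each control period).
- snapshot(name): name is "side" or "top"; returns the picture (384x512x3 uint8, blue, green, red); there is no depth.
- camera_params(name): a dict with "fx", "fy", "cx", "cy" (pixels), "pose" (4x4, takes a point from camera to world coordinates). Camera axes: x right, y down, z forward; pixel columns grow to the right and rows downward; lengths in mm; the calibration is good to about 2 mm. A picture is of the moment at which its call begins. camera_params takes no time and is no camera call.
- ctrl.job_done(): hands the job in; it is judged then, once.
The state is a dict: "time": time; "joint_positions": joint angles; "joint_velocities": joint speeds; "joint_torque": joint torques, N m; "eef_pos": TCP position; "orientation": TCP orientation; "ft_force": force on the tool from outside, world axes, zero at the start; "moment": the same for the moment, N m; "finger_gap": opening from 0.0 (shut) to 1.0 (fully open); "finger_force": force on a finger pad.
Only numpy, scipy, OpenCV 4.12 (cv2) and the standard library are available. Lean on these libraries where they do the work, as an engineer would, in place of code of your own. Each camera call takes 0.05 s, during which the arm holds its last target. There are 200 camera calls.

### The job

The vials in the dry-block incubator are to be taken out, but a catch inside may or may not be holding its cover: before touching the catch knob, tug the cover up by its handle bar to find out. If the cover comes up, leave the knob alone; if it is held, do not force it, but let go and turn the knob clockwise to its stop to release the catch. Then raise the cover at least 45 degrees and finish while holding it there by the bar (it falls shut if let go), without disturbing the beaker, the dropper bottle and the timer standing about.

Things in the scene. Friction and masses are not known exactly. Their poses are not given: they have to be found in the camera images.
- incubator: white dry-block incubator, 200 (x) x 280 (y) x 100 mm high, fixed; origin at the centre of its underside, x from its front (bar side) to its back (hinge side), z up. Its right part (y -140 to -65 mm) is a closed deck, top at z = 100 mm, carrying the catch knob; the cover, flush with it, closes the rest. The catch arm is hidden in the deck: whether it holds can only be felt by tugging
- cover (a joint): cover hinge, rad: 0 shut, grows as its front is lifted, to 1.35. Cover 183 x 203 x 12 mm, about 0.35 kg; falls shut by its weight (about 2 N at the bar). If caught, it has about 0.05 rad of play (the bar rises about 10 mm), then a slightly springy stop: do not pull with more than about 25 N. If free, it lifts on with that 2 N alone
- cover_bar (a point): middle of the cover's handle bar, a round steel bar 10 mm thick, 110 mm long, along y, 94 mm above the bench when shut, 40 mm in front of the housing (35 mm clear between), free all round between its two end arms. Moves with the cover; pinched from above across it, it can turn in the fingers as the cover rises
- cover_hinge (a point): middle of the cover's hinge line at the back of the housing, 90 mm above the bench; the line runs along the incubator's y, the bar's middle is 225 mm from it and 4 mm higher when shut
- knob_grip (a point): on the axis of the catch knob, 13 mm below its top, at the height to grip: round black lobed knob, 40 mm across, 30 mm high, upright axis, its underside 10 mm above the deck, its top 140 mm above the bench; axis at (-45, -105) mm in the incubator's frame. Any gripping direction will do
- catch_knob (a joint): turn of the catch knob, rad: 0 at rest (always at the start, caught or not), grows clockwise seen from above to its stop at 1.15. A light spring (under 0.1 N m) brings it back to 0 when let go. By about 0.7 it has drawn the catch back, which then stays released, also after the knob has gone back
- beaker: 100 ml glass beaker, 53 x 58 x 69 mm, loose, right of the incubator; origin at the centre of its underside; to be left standing
- dropper_bottle: small amber dropper bottle with black cap, 32 mm across, 68 mm high, loose, left of the incubator; origin at the centre of its underside; to be left standing
- timer: white flat timer, 66 x 66 x 19 mm, loose, left of the incubator; origin at the centre of its underside; to be left alone

How it is judged (in metres and radians):
On the way, in this order (a step that is already met when the one before it is completed fails the run):
1. the cover has been tugged up by at least 0.02 rad, the fingers on it, before the catch was released by the knob (value of joint cover above 0.02 rad and contact force between the fingers and cover above 0.5 N and distance of catch_arm from where it was at the start of the episode below 0.003 m), for 0.1 s.
2. the cover is raised to at least 0.7 rad, held by the fingers (value of joint cover above 0.7 rad and contact force between the fingers and cover above 1 N), for 0.2 s.
At the end, for the whole second after the job is handed in: the cover stands open by at least 0.7 rad (40 degrees), still (under 0.1 rad/s), the fingers bearing on it with more than 1 N (all of step 2 and not (velocity of joint cover above 0.1 rad/s) and velocity of joint cover above -0.1 rad/s); the arm keeps its last pose, push and grip.
It fails at once if the catch knob was turned although the cover was free (value of joint catch_knob above 0.3 rad and ((x of catch_arm in the frame of incubator above -0.02503 m and distance of catch_arm from where it was at the start of the episode below 0.00197 m) or (x of catch_arm in the frame of incubator above -0.0227 m and distance of catch_arm from where it was at the start of the episode below 0.00474 m) or (x of catch_arm in the frame of incubator above -0.02047 m and distance of catch_arm from where it was at the start of the episode below 0.00749 m) or (x of catch_arm in the frame of incubator above -0.01837 m and distance of catch_arm from where it was at the start of the episode below 0.01024 m) or (x of catch_arm in the frame of incubator above -0.01639 m and distance of catch_arm from where it was at the start of the episode below 0.01298 m) or (x of catch_arm in the frame of incubator above -0.01456 m and distance of catch_arm from where it was at the start of the episode below 0.01569 m) or (x of catch_arm in the frame of incubator above -0.01287 m and distance of catch_arm from where it was at the start of the episode below 0.01839 m))).
It fails at once if a caught cover was forced: the catch was loaded with more than 80 N (contact force between cover_toe and catch_arm above 80 N).
It fails at once if the beaker was shifted by more than 30 mm or tipped (distance of beaker from where it was at the start of the episode above 0.03 m or angle between beaker's own z axis and vertical above 0.4 rad).
It fails at once if the dropper bottle was shifted by more than 30 mm or tipped (distance of dropper_bottle from where it was at the start of the episode above 0.03 m or angle between dropper_bottle's own z axis and vertical above 0.4 rad).
It fails at once if the timer was shifted by more than 30 mm or tipped (distance of timer from where it was at the start of the episode above 0.03 m or angle between timer's own z axis and vertical above 0.4 rad).
It also fails if it takes over 64 s, if anything falls off the work surface, if the arm or the gripper's body presses on something with over 40 N, if the wrist force passes 120 N, or if a joint passes its speed limit or range.

## Working session

There is one attempt and no reset: what is moved stays moved. The work goes in short steps, Python scripts to look and compute and a tool call to move; the robot and the scene stay as the last step left them, time stands still between calls to the robot, and variables do not carry over. Pictures are saved under pics/ and viewed, at most 10 in all, crops included, and the job is handed in when it is done.

Besides the shell and the picture viewer there is one more tool, called after "Request:" as a command line: name --pt "numbers of a row" for each row, then --argument value for the rest. servo_tool: Moves the arm, as the interface text tells. Its arguments: {"type":"object","properties":{"increments":{"type":"array","items":{"type":"array","items":{"type":"number"}}}},"required":["increments"]}

```bash
mkdir -p pics
python3 - <<'E'
from bench import ctrl,snapshot,camera_params
import cv2,numpy as np
np.set_printoptions(suppress=True,precision=3)
for n in("side","top"):
    cv2.imwrite(f"pics/{n}0.png",snapshot(n)); p=camera_params(n); print(n,p)
s=ctrl.get_state(); print(s)
E
```

```text
side {'fx': 368.86629845825206, 'fy': 368.86629845825206, 'cx': 253.55930042875656, 'cy': 185.63192682632007, 'pose': array([[ -0.715,  -0.387,   0.582, 131.123],
       [ -0.699,   0.386,  -0.602, 563.586],
       [  0.008,  -0.837,  -0.547, 552.181],
       [  0.   ,   0.   ,   0.   ,   1.   ]])}
top {'fx': 496.5608932262918, 'fy': 496.5608932262918, 'cx': 261.42433725667024, 'cy': 187.11717909143258, 'pose': array([[   0.007,   -0.996,    0.087,  501.441],
       [  -1.   ,   -0.006,    0.011,   65.339],
       [  -0.01 ,   -0.087,   -0.996, 1331.728],
       [   0.   ,    0.   ,    0.   ,    1.   ]])}
{'time': 0.1, 'joint_positions': array([ 1.234,  0.308,  1.508,  0.   ,  1.328, -0.073]), 'joint_velocities': array([-0.   ,  0.001, -0.003, -0.001, -0.   , -0.   ]), 'joint_torque': array([ -0.001, -45.853, -25.261,  -0.   ,   0.006,   0.   ]), 'eef_pos': array([149.189, 554.695, 244.468]), 'orientation': array([[-0.966,  0.26 , -0.001],
       [ 0.26 ,  0.966, -0.002],
       [ 0.   , -0.002, -1.   ]]), 'ft_force': array([-0.358, -0.042,  0.402]), 'moment': array([-0.007,  0.032,  0.027]), 'finger_force': 0.0, 'finger_gap': 0.9987600415518227}
```

View pics/top0.png

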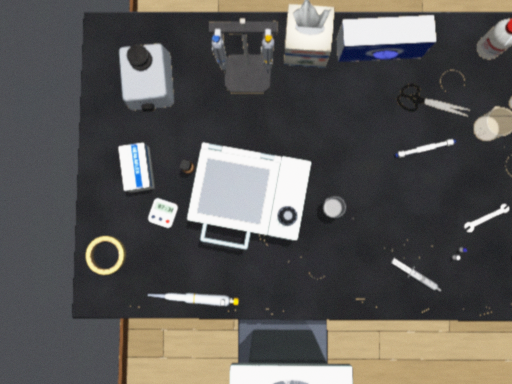

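View pics/side0.png

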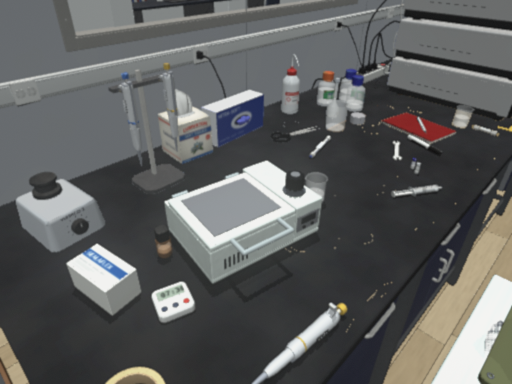

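The top view shows the incubator at about (250,192), tilted a few degrees, with the bar at (225,245) and the knob at (287,215). The beaker is at (334,207), the bottle at (187,167) and the timer at (163,212). Next I'll measure them.

```bash
cat > h.py <<'E'
import cv2,numpy as np
from bench import ctrl,snapshot,camera_params
np.set_printoptions(suppress=True,precision=2)
def ray(n,px,z):
    p=camera_params(n);P=p["pose"]
    d=P[:3,:3]@np.array([(px[0]-p["cx"])/p["fx"],(px[1]-p["cy"])/p["fy"],1]);o=P[:3,3]
    return o+d*(z-o[2])/d[2]
def proj(n,X):
    p=camera_params(n);P=p["pose"];c=P[:3,:3].T@(np.array(X)-P[:3,3])
    return np.array([p["fx"]*c[0]/c[2]+p["cx"],p["fy"]*c[1]/c[2]+p["cy"]])
E
python3 - <<'E'
from h import *
im=cv2.imread("pics/top0.png")
g=im.min(2)
m=((g>190)*255).astype(np.uint8); m[:135]=0;m[250:]=0;m[:,:185]=0;m[:,318:]=0
cs=cv2.findContours(m,cv2.RETR_EXTERNAL,cv2.CHAIN_APPROX_NONE)[0]
c=max(cs,key=cv2.contourArea); r=cv2.minAreaRect(c);print(r,cv2.boxPoints(r))
for q in cv2.boxPoints(r): print(ray("top",q,100))
k=((im.max(2)<60)*255).astype(np.uint8)[200:230,273:303]
mm=cv2.connectedComponentsWithStats(k);print(mm[2],mm[3]+[273,200])
crop=cv2.resize(im[135:260,145:355],None,fx=3.8,fy=3.8,interpolation=cv2.INTER_CUBIC);cv2.imwrite("pics/crop.png",crop)
E
```

```text
((247.19435119628906, 199.1567840576172), (111.71502685546875, 97.29666137695312), 10.080598831176758) [[183.68 237.28]
 [200.71 141.48]
 [310.7  161.04]
 [293.67 256.83]]
[483.09 270.07 100.  ]
[722.93 232.12 100.  ]
[674.89 -43.97 100.  ]
[437.18  -1.75 100.  ]
[[  0   0  30  30 800]
 [  6   8  16  16  81]
 [ 27  18   3  12  19]] [[287.32 214.1 ]
 [285.94 216.07]
 [301.58 224.74]]
```

View pics/crop.png

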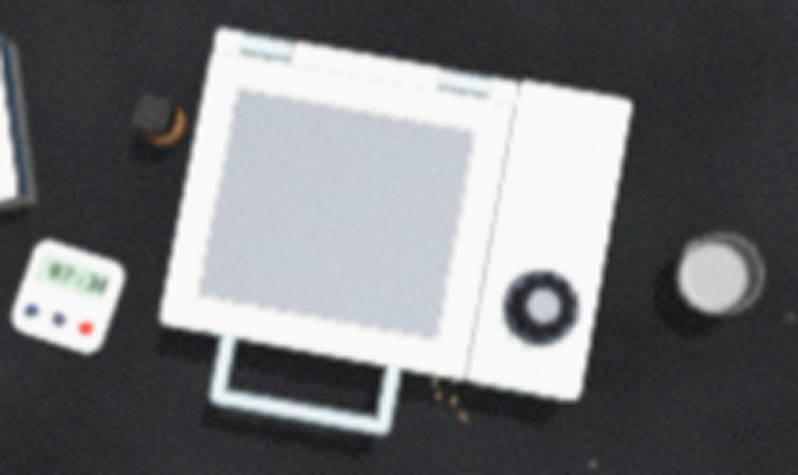

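The crop shows the housing top corners at (162,326), (580,400), (632,100) and (218,28). The bar runs from (215,398) to (387,428), and the knob centre is at (541,306).

Run:
```python
from h import *
def f(u,v,z): return ray("top",((u+.5)/3.8-.5+145,(v+.5)/3.8-.5+135),z)
C=np.array([f(162,326,100),f(580,400,100),f(632,100,100),f(218,28,100)])
print(C, np.linalg.norm(np.roll(C,-1,0)-C,axis=1))
L=np.array([[-100,140],[-100,-140],[100,-140],[100,140.]])
c=C[:,:2].mean(0);a=L;b=C[:,:2]-c
th=np.arctan2((a[:,0]*b[:,1]-a[:,1]*b[:,0]).sum(),(a*b).sum());R=np.array([[np.cos(th),-np.sin(th)],[np.sin(th),np.cos(th)]])
print("c",c,"th",th,np.degrees(th))
print("knob pred",c+R@[-45,-105],"meas",f(541,306,140))
E1,E2=f(215,398,94),f(387,428,94)
print("bar ends",E1,E2,"mid",(E1+E2)/2,"local",R.T@((E1+E2)[:2]/2-c), np.linalg.norm(E1-E2),R.T@(E2-E1)[:2])
# side check
for y in(37.5,): print("side bar pred",proj("side",[*(c+R@[-140,y+55]),94]),proj("side",[*(c+R@[-140,y-55]),94]), "knob",proj("side",[*(c+R@[-45,-105]),140]))
print("beaker",f(720,290,35),"bottle",f(158,115,68),"timer",f(70,297,19))
im=cv2.imread("pics/side0.png");cv2.imwrite("pics/sc.png",cv2.resize(im[150:300,140:340],None,fx=4,fy=4,interpolation=cv2.INTER_CUBIC))
```

```text
[[524.73 262.04 100.  ]
 [478.66 -10.53 100.  ]
 [675.12 -44.57 100.  ]
 [721.63 228.87 100.  ]] [276.44 199.39 277.37 199.68]
c [600.04 108.95] th -0.16840030214929025 -9.648626581882178
knob pred [538.07  12.98] meas [538.17  16.55 140.  ]
bar ends [478.14 227.38  94.  ] [459.5  114.79  94.  ] mid [468.82 171.09  94.  ] local [-139.77   39.26] 114.1239166611274 [   0.49 -114.12]
side bar pred [245.83 251.85] [292.57 228.75] knob [295.64 173.8 ]
beaker [ 553.19 -110.45   35.  ] bottle [667.65 272.69  68.  ] timer [545.99 339.57  19.  ]
```

View pics/sc.png

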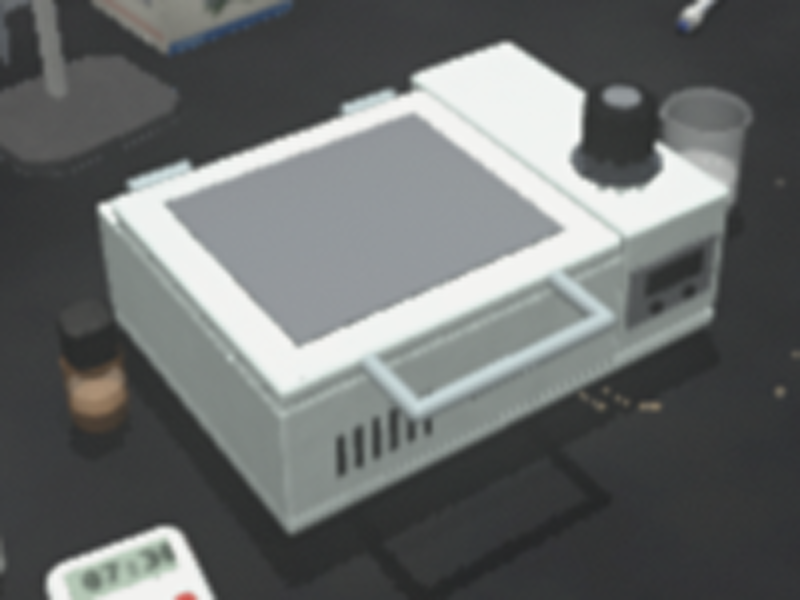

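Request:
servo_tool --pt "0 0 0 7.05 130" --pt "0 0 0 7.05 130" --pt "0 0 0 7.05 130" --pt "0 0 0 7.05 130" --pt "0 0 0 7.05 130" --pt "0 0 0 7.05 130" --pt "0 0 0 7.05 130" --pt "0 0 0 7.05 130" --pt "0 0 0 7.05 130" --pt "0 0 0 7.05 130" --pt "0 0 0 7.05 130" --pt "0 0 0 7.05 130"

```text
time: 1.1
eef_pos: [149.3, 554.9, 244.7]
orientation: [[0.174, 0.985, -0.0], [0.985, -0.174, -0.001], [-0.001, -0.0, -1.0]]
ft_force: [0.0, 0.5, 1.0]
finger_gap: 0.492
finger_force: 0.0
```

Request:
servo_tool --pt "-25 29 0 0 145" --pt "-25 29 0 0 145" --pt "-25 29 0 0 145" --pt "-25 29 0 0 145" --pt "-25 29 0 0 145" --pt "-25 29 0 0 145" --pt "-25 29 0 0 145" --pt "-25 29 0 0 145" --pt "-25 29 0 0 145" --pt "-25 29 0 0 145" --pt "-25 29 0 0 145" --pt "-25 25 0 -0.3 145"

```text
time: 2.1
eef_pos: [439.4, 200.0, 245.1]
orientation: [[0.163, 0.987, 0.0], [0.987, -0.163, -0.0], [-0.0, 0.0, -1.0]]
ft_force: [0.3, 0.1, -0.1]
finger_gap: 0.432
finger_force: 0.0
```

Request:
servo_tool --pt "-12 18 0 0 145" --pt "-12 18 0 0 145" --pt "0 0 20 0 145" --pt "0 0 20 0 145" --pt "0 0 0 0 145" --pt "0 0 0 0 145"

```text
time: 2.6
eef_pos: [468.6, 171.8, 204.2]
orientation: [[0.163, 0.987, -0.004], [0.987, -0.163, -0.001], [-0.002, -0.004, -1.0]]
ft_force: [-0.5, -0.0, 0.1]
finger_gap: 0.433
finger_force: 0.0
```

Request:
servo_tool --pt "0 -1 20 0 145" --pt "0 0 20 0 145" --pt "0 0 20 0 145" --pt "0 0 20 0 145" --pt "0 0 12 0 145" --pt "0 0 12 0 145" --pt "0 0 11 0 145" --pt "0 0 0 0 145" --pt "0 0 0 0 145"

```text
time: 3.35
eef_pos: [469.1, 172.9, 90.9]
orientation: [[0.162, 0.987, 0.0], [0.987, -0.162, 0.0], [0.0, 0.0, -1.0]]
ft_force: [0.2, 0.2, -0.6]
finger_gap: 0.432
finger_force: 0.0
```

Run:
```python
from h import *
a=snapshot("side");t=snapshot("top")
a=cv2.resize(a[130:330,120:380],None,fx=2,fy=2);t=cv2.resize(t[130:330,130:268],None,fx=2,fy=2)
cv2.imwrite("pics/v1.png",np.hstack([a,t]))
```

```text
(no output)
```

View pics/v1.png

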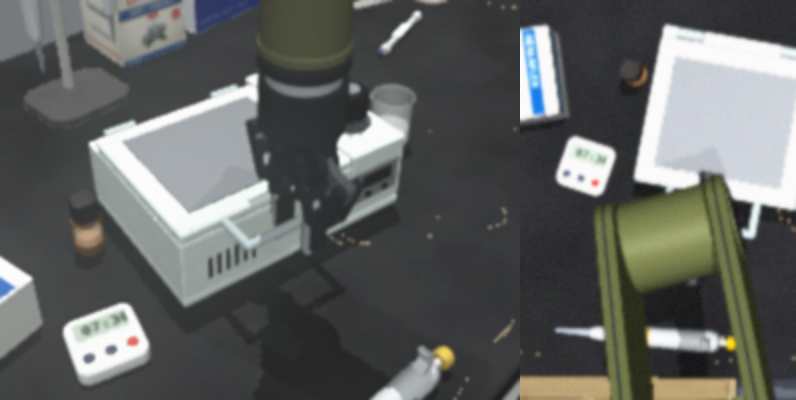

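The fingers straddle the bar, around (275,235) in the side view, with no contact yet. I'll close on it now.

Request:
servo_tool --pt "0 0 1 0 180" --pt "0 0 0 0 200" --pt "0 0 0 0 215" --pt "0 0 0 0 225" --pt "0 0 0 0 235" --pt "0 0 0 0 255" --pt "0 0 0 0 255" --pt "0 0 0 0 255"

```text
time: 4.12
eef_pos: [470.1, 172.5, 90.0]
orientation: [[0.163, 0.987, 0.003], [0.987, -0.163, 0.0], [0.001, 0.003, -1.0]]
ft_force: [3.0, -2.1, 4.5]
finger_gap: 0.095
finger_force: 58.6
```

Request:
servo_tool --pt "0 0 -2 0 255" --pt "0 0 -2 0 255" --pt "0 0 -2 0 255" --pt "0 0 -1 0 255" --pt "0 0 0 0 255" --pt "0 0 0 0 255" --pt "0 0 0 0 255"

```text
time: 4.7
eef_pos: [470.3, 172.5, 96.3]
orientation: [[0.163, 0.987, 0.002], [0.987, -0.163, 0.0], [0.001, 0.002, -1.0]]
ft_force: [5.6, -1.2, -2.0]
finger_gap: 0.095
finger_force: 58.5
```

Request:
servo_tool --pt "0 0 -1 0 255" --pt "0 0 -0.5 0 255" --pt "0 0 -0.5 0 255" --pt "0 0 -0.5 0 255" --pt "0 0 0 0 255" --pt "0 0 0 0 255"

```text
time: 5.2
eef_pos: [470.4, 172.4, 98.7]
orientation: [[0.163, 0.987, 0.003], [0.987, -0.163, 0.0], [0.0, 0.002, -1.0]]
ft_force: [5.8, -1.6, -1.8]
finger_gap: 0.095
finger_force: 58.5
```

Request:
servo_tool --pt "0 0 -0.5 0 255" --pt "0 0 -0.5 0 255" --pt "0 0 -0.5 0 255" --pt "0 0 -0.5 0 255" --pt "0 0 0 0 255" --pt "0 0 0 0 255"

```text
time: 5.7
eef_pos: [470.5, 172.4, 100.7]
orientation: [[0.163, 0.987, 0.003], [0.987, -0.163, 0.0], [0.001, 0.003, -1.0]]
ft_force: [6.4, -1.4, -2.2]
finger_gap: 0.087
finger_force: 58.4
```

Request:
servo_tool --pt "0 0 -0.5 0 255" --pt "0 0 -0.5 0 255" --pt "0 0 0 0 255" --pt "0 0 0 0 255"

```text
time: 6.03
eef_pos: [470.5, 172.4, 101.7]
orientation: [[0.163, 0.987, 0.003], [0.987, -0.163, 0.0], [0.0, 0.003, -1.0]]
ft_force: [6.4, -1.9, -3.5]
finger_gap: 0.09
finger_force: 58.4
```

Request:
servo_tool --pt "0 0 -0.5 0 255" --pt "0 0 -0.5 0 255" --pt "0 0 0 0 255" --pt "0 0 0 0 255"

```text
time: 6.37
eef_pos: [470.6, 172.4, 102.6]
orientation: [[0.163, 0.987, 0.003], [0.987, -0.163, 0.0], [0.0, 0.003, -1.0]]
ft_force: [6.8, -1.7, -3.2]
finger_gap: 0.089
finger_force: 58.4
```

Request:
servo_tool --pt "0 0 -0.5 0 255" --pt "0 0 0 0 255" --pt "0 0 0 0 255"

```text
time: 6.62
eef_pos: [470.6, 172.4, 103.1]
orientation: [[0.163, 0.987, 0.003], [0.987, -0.163, -0.0], [0.0, 0.003, -1.0]]
ft_force: [7.0, -1.8, -4.1]
finger_gap: 0.089
finger_force: 58.3
```

Request:
servo_tool --pt "0 0.5 -0.5 0 255" --pt "0 0.5 -0.5 0 255" --pt "0 0 -0.5 0 255" --pt "0 0 0 0 255" --pt "0 0 0 0 255"

```text
time: 7.03
eef_pos: [470.7, 172.4, 104.4]
orientation: [[0.163, 0.987, 0.001], [0.987, -0.163, 0.0], [0.0, 0.001, -1.0]]
ft_force: [5.9, -0.8, -2.9]
finger_gap: 0.095
finger_force: 58.5
```

Request:
servo_tool --pt "0 0 -0.5 0 255" --pt "0 0 -0.5 0 255" --pt "0 0 -0.5 0 255" --pt "0 0 0 0 255" --pt "0 0 0 0 255"

```text
time: 7.45
eef_pos: [470.9, 172.4, 106.0]
orientation: [[0.163, 0.987, 0.001], [0.987, -0.163, 0.0], [0.0, 0.001, -1.0]]
ft_force: [4.9, -1.3, -3.0]
finger_gap: 0.094
finger_force: 58.5
```

Request:
servo_tool --pt "0 0.3 -2 0 255" --pt "0 0.3 -2 0 255" --pt "0 0.3 -2 0 255" --pt "0 0 0 0 255" --pt "0 0 0 0 255"

```text
time: 7.87
eef_pos: [471.4, 172.2, 111.9]
orientation: [[0.163, 0.987, 0.001], [0.987, -0.163, 0.0], [0.0, 0.001, -1.0]]
ft_force: [5.2, -0.4, -3.1]
finger_gap: 0.094
finger_force: 58.5
```

Request:
servo_tool --pt "0 0.3 -3 0 255" --pt "0 0.3 -3 0 255" --pt "0 0.4 -3 0 255" --pt "0 0 0 0 255" --pt "0 0 0 0 255"

```text
time: 8.28
eef_pos: [472.7, 172.0, 121.3]
orientation: [[0.163, 0.987, 0.002], [0.987, -0.163, 0.0], [0.0, 0.002, -1.0]]
ft_force: [4.9, -0.8, -1.2]
finger_gap: 0.095
finger_force: 58.5
```

Run:
```python
from h import *
a=snapshot("side")
cv2.imwrite("pics/v2.png",cv2.resize(a[130:330,120:380],None,fx=3,fy=3,interpolation=cv2.INTER_CUBIC))
```

```text
(no output)
```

View pics/v2.png

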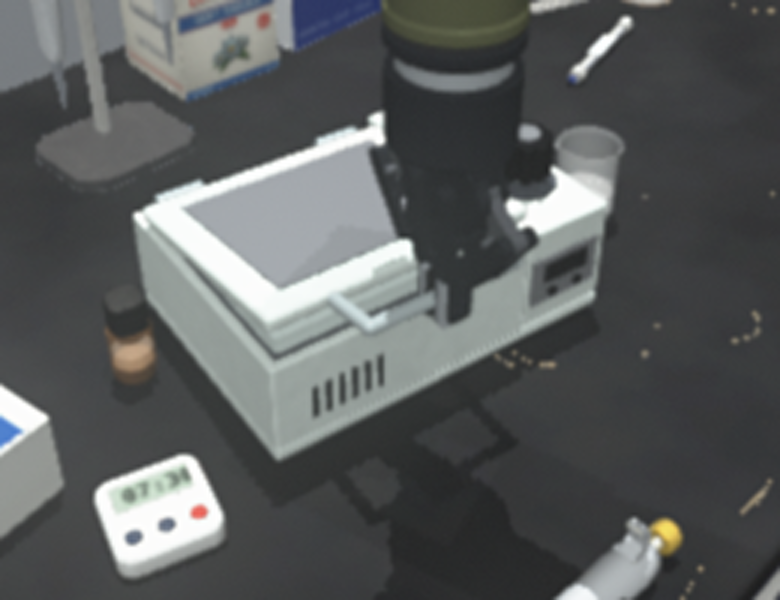

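The cover is visibly open: its front edge at (272,340) is clear of the housing, and lifting took only about 2–3 N. It isn't caught, so I'll leave the knob alone and follow the arc upward.

Request:
servo_tool --pt "0 1.2 -7 0 255" --pt "0 1.5 -7 0 255" --pt "0 1.7 -6.9 0 255" --pt "0 1.9 -6.8 0 255" --pt "0 2.2 -6.9 0 255" --pt "0 2.3 -6.8 0 255" --pt "0 2.5 -6.6 0 255" --pt "0 2.8 -6.6 0 255" --pt "0 3 -6.5 0 255" --pt "0 3.2 -6.5 0 255" --pt "0 3.4 -6.3 0 255" --pt "0 3.6 -6.3 0 255"

```text
time: 9.33
eef_pos: [499.9, 167.1, 201.0]
orientation: [[0.163, 0.987, -0.002], [0.987, -0.163, -0.0], [-0.001, -0.002, -1.0]]
ft_force: [4.1, 0.3, -4.9]
finger_gap: 0.089
finger_force: 58.3
```

Request:
servo_tool --pt "0 3.8 -6 0 255" --pt "0 3.9 -5.9 0 255" --pt "0 4.2 -5.8 0 255" --pt "0 4.3 -5.8 0 255" --pt "0 4.5 -5.4 0 255" --pt "0 4.6 -5.4 0 255" --pt "0 4.9 -5.2 0 255" --pt "0 5 -5.2 0 255" --pt "0 5.1 -4.8 0 255" --pt "0 5.3 -4.8 0 255" --pt "0 5.5 -4.6 0 255" --pt "0 5.7 -4.5 0 255"

```text
time: 10.33
eef_pos: [554.2, 157.5, 266.2]
orientation: [[0.162, 0.987, -0.005], [0.987, -0.162, -0.001], [-0.001, -0.005, -1.0]]
ft_force: [-8.2, -1.0, 6.4]
finger_gap: 0.087
finger_force: 58.6
```

Request:
servo_tool --pt "0 0 0 0 255" --pt "0 0 0 0 255" --pt "0 0 0 0 255" --pt "0 0 0 0 255" --pt "0 0 0 0 255" --pt "0 0 0 0 255"

```text
time: 10.83
eef_pos: [554.4, 157.5, 266.4]
orientation: [[0.162, 0.987, -0.004], [0.987, -0.162, -0.001], [-0.001, -0.004, -1.0]]
ft_force: [-8.6, -1.4, 7.9]
finger_gap: 0.09
finger_force: 58.8
```

Run:
```python
from h import *
a=snapshot("side");t=snapshot("top")
cv2.imwrite("pics/v3.png",np.hstack([cv2.resize(a[80:330,120:380],None,fx=1.6,fy=1.6),cv2.resize(t[110:360,130:360],None,fx=1.6,fy=1.6)]))
```

```text
(no output)
```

View pics/v3.png

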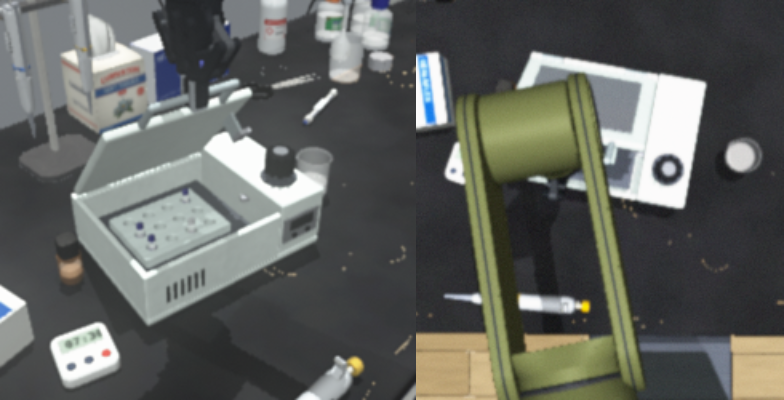

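The cover stands open about 50°, with the bar at (195,100) held in the fingers and the vials exposed. The beaker, bottle and timer are undisturbed and the pose is steady, so I'll hand in.

```bash
python3 -c "
from bench import ctrl
print(ctrl.job_done())"
```

```text
the job is handed in; nothing more can be done
None
```

The tug showed the cover was free, so I left the knob alone, raised the cover to about 50° and handed the job in at about 11 s of the 64 s, still holding it by the bar; the beaker, bottle and timer looked untouched, and no verdict came back.

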